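Take down a spindle part stack into its sorting dishes

TASK

The four spindle parts stand in one stack: brass bush on slotted nut on roller bearing on flange. Take them down one at a time from the top and set each, without dropping it, flat, same side up, and centred in the dish of its size: the smallest part in the smallest dish, and so on up to the flange in the largest. Leave the loose ring and the screwdriver where they lie.

Things in the scene. Friction and masses are not known exactly. Their poses are not given: they have to be found in the camera images.
- bush: plain brass bush, the top of the stack: outside diameter 26 mm, bore 17 mm, 22 mm tall. Origin at the centre of its underside, z up along its axis (so in all four parts). All parts are round and may be gripped in any direction across their diameter.
- nut: dark steel slotted shaft nut, second from the top: six flat-faced lobes with slots between, 38 mm across opposite lobe faces (40 mm over the corners), bore 18 mm, 16 mm tall. Origin at the centre of its underside; the bush stands on it, 16 mm above its origin.
- bearing: tapered roller bearing cone, third from the top, lying with its wide side up: 50 mm largest diameter, 16 mm above its underside, tapering to 42 mm near the underside (flat face there 35 mm), 18.5 mm tall, 0.12 kg. It does not come apart. Origin at the centre of its underside; the nut stands on it, 18.5 mm above its origin. Other bearings of this kind lie to the right of the table and are not part of the job.
- flange: bright steel flange, bottom of the stack, standing on the table: rim 62 mm in diameter and 12 mm thick with six dark holes, hub on top 43 mm in diameter, 16 mm tall overall, 0.25 kg. Origin at the centre of its underside; the bearing stands on it, 16 mm above its origin.
- dish_a: the largest of four shallow round parts dishes (bright steel rim, black rubber floor), inner diameter 82 mm, outer 88 mm, fixed on the table; place of the flange. Origin on the table surface at the dish's centre, z up; the rubber floor is 2.5 mm and the rim's top 5 mm above the origin. The four dishes swap places from start to start.
- dish_b: the second largest of four shallow round parts dishes (bright steel rim, black rubber floor), inner diameter 70 mm, outer 76 mm, fixed on the table; place of the roller bearing. Origin on the table surface at the dish's centre, z up; the rubber floor is 2.5 mm and the rim's top 5 mm above the origin. The four dishes swap places from start to start.
- dish_c: the second smallest of four shallow round parts dishes (bright steel rim, black rubber floor), inner diameter 58 mm, outer 64 mm, fixed on the table; place of the slotted nut. Origin on the table surface at the dish's centre, z up; the rubber floor is 2.5 mm and the rim's top 5 mm above the origin. The four dishes swap places from start to start.
- dish_d: the smallest of four shallow round parts dishes (bright steel rim, black rubber floor), inner diameter 46 mm, outer 52 mm, fixed on the table; place of the brass bush. Origin on the table surface at the dish's centre, z up; the rubber floor is 2.5 mm and the rim's top 5 mm above the origin. The four dishes swap places from start to start.
- loose_ring: bystander: thin bright steel ring, 48 mm in diameter, 12 mm tall, lying on the table at the right; must stay where it lies. Origin at the centre of its underside.
- screwdriver: bystander: screwdriver with a blue handle, 214 mm long, 26 mm wide, lying at the front left, about along y; must stay where it lies. Origin under its middle.

How it is judged:
On the way, in this order (a step that is already met when the one before it is completed fails the run):
1. the brass bush rests released in its dish, the parts below it still stacked on one another (horizontal distance between bush and dish_d below 0.013 m and z of bush in the frame of dish_d between 0.0005 and 0.0045 m and angle between bush's own z axis and vertical below 0.05 rad and linear speed of bush below 0.02 m/s and contact force between bush and the fingers below 0.1 N and horizontal distance between nut and bearing below 0.015 m and z of nut in the frame of bearing above 0.014 m and horizontal distance between bearing and flange below 0.015 m and z of bearing in the frame of flange above 0.014 m), for 0.2 s.
2. the slotted nut rests released in its dish, the parts below it still stacked on one another (horizontal distance between nut and dish_c below 0.013 m and z of nut in the frame of dish_c between 0.0005 and 0.0045 m and angle between nut's own z axis and vertical below 0.05 rad and linear speed of nut below 0.02 m/s and contact force between nut and the fingers below 0.1 N and horizontal distance between bearing and flange below 0.015 m and z of bearing in the frame of flange above 0.014 m), for 0.2 s.
3. the roller bearing rests released in its dish, the parts below it still stacked on one another (horizontal distance between bearing and dish_b below 0.013 m and z of bearing in the frame of dish_b between 0.0005 and 0.0045 m and angle between bearing's own z axis and vertical below 0.05 rad and linear speed of bearing below 0.02 m/s and contact force between bearing and the fingers below 0.1 N), for 0.2 s.
4. the flange rests released in its dish (horizontal distance between flange and dish_a below 0.013 m and z of flange in the frame of dish_a between 0.0005 and 0.0045 m and angle between flange's own z axis and vertical below 0.05 rad and linear speed of flange below 0.02 m/s and contact force between flange and the fingers below 0.1 N), for 0.2 s.
At the end, for the whole second after the job is handed in: Bush, nut, bearing and flange rest released in the smallest, second smallest, second largest and largest dish: centres within 13 mm, underside within 2 mm of the dish floor, same side up, tilt under 0.05 rad. Loose ring and screwdriver moved less than 30 mm (all of step 3 and all of step 4 and horizontal distance between bush and dish_d below 0.013 m and z of bush in the frame of dish_d between 0.0005 and 0.0045 m and angle between each of bush, nut's own z axis and vertical below 0.05 rad and linear speed of each of bush, nut below 0.02 m/s and contact force between each of bush, nut and the fingers below 0.1 N and horizontal distance between nut and dish_c below 0.013 m and z of nut in the frame of dish_c between 0.0005 and 0.0045 m and distance of each of loose_ring, screwdriver from where it was at the start of the episode below 0.03 m); the robot touches nothing.
It fails at once if a part is dropped (moves faster than 0.5 m/s while the fingers do not hold it, a fall of about 13 mm) ((linear speed of bush above 0.5 m/s and contact force between bush and the fingers below 0.1 N) or (linear speed of nut above 0.5 m/s and contact force between nut and the fingers below 0.1 N) or (linear speed of bearing above 0.5 m/s and contact force between bearing and the fingers below 0.1 N) or (linear speed of flange above 0.5 m/s and contact force between flange and the fingers below 0.1 N)).
It fails at once if the loose ring or the screwdriver is moved by more than 30 mm (distance of any of loose_ring, screwdriver from where it was at the start of the episode above 0.03 m).
It also fails if it takes over 96 s, if anything falls off the work surface, if the arm or the gripper's body presses on something with over 40 N, if the wrist force passes 120 N, or if a joint passes its speed limit or range.

ROBOT

A 6-joint arm with a two-finger parallel gripper is mounted at the origin on a cart in front of the work surface, level with it; the furniture and walls round the work are solid. World frame = base frame: x ahead of the robot, y to its left, z up, the work surface at z = 0. Lengths are in m, angles in rad, forces in N, time in s.
With the tool pointing down it reaches from about 0.35 to 0.775 m from the base axis. Payload 7.3 kg.
Tool frame: the origin (TCP) lies at the very end of the fingers, on their centre line; the grasp point (between the pads) lies 19 mm behind it; z points along the fingers, y is the direction in which the jaws open and shut (so a half turn about z gives the same grasp; the last joint's range is limited). The gripper opens to 92 mm and grips with 3 to 60 N. Pads are 19 mm wide; open, the fingers measure 130 mm over their backs; the gripper's body (75 mm by 190 mm) begins 47 mm behind the grasp point.
Start: joints at [1.055, 0.342, 1.524, -0, 1.275, -0.146], TCP at [0.19, 0.49, 0.227] pointing down, gripper open.
Joint ranges: [-2.53, 2.53], [-0.77, 2.02], [0.04, 2.7], [-1, 4.14], [0.28, 2.66], [-3.11, 3.11]. Speed limits (rad/s): [2.57, 2.57, 3.14, 3.14, 3.14, 3.14].

INTERFACE

Orientations are given as [roll, pitch, yaw] about the fixed x, y, z axes, in that order (R = Rz(yaw) Ry(pitch) Rx(roll)).
In Python, from cell import monitor, eyes, order gives the robot as it stands. The module is installed in compiled form; this text tells all that it offers.
- The arm moves only by the tool carry_out, never from a script. Its argument "targets" is a list of rows, each a list of 2 entries, a list of its own where there are three numbers: the shift along the tool's x, y, z in m, then the turn about the tool's z in rad. In form: [[[dx, dy, dz], twist], ...]. A call has 1 to 10 rows; each row shifts and turns the pose as measured when the row begins, along the tool's axes as they then stand; what a row does not reach is not made up. A row lasts 1/8 s, in which the tool goes at most 62.5 mm and 10.7 degrees, less where a joint would pass 70% of its speed; a pose out of reach is approached as far as the arm can. A call is refused whole if a number of a shift passes 0.0625 or a number of a turn 0.188, either way. A call with a gripper value outside its range is refused whole. "fingers" is the closure, from 0 (fully open) to 1 (shut), set as the call begins (left out, the last holds). The fingers move at their own pace and stop on an object; "grip_force" is the grip in N (left out, the last holds). Time passes only in rows, so rows that do not move let the fingers close. It gives the time, the measured TCP pose, the force and the opening at its end, in the units of the state.
- monitor.observe(): the state, without advancing time (a new reading comes with each control period).
- eyes.read_camera(name): name is "side" or "top"; returns the picture (400x640x3 uint8, red, green, blue); there is no depth.
- eyes.camera_info(name): a dict with "K" (3x3 intrinsics, pixels), "dist" ([k1, k2, p1, p2, k3] as OpenCV has them; the pictures are not rectified), "rvec" (rotation vector, rad) and "tvec" (3), from world to camera coordinates, as OpenCV has them. Camera axes: x right, y down, z forward; pixel columns grow to the right and rows downward; lengths in m; the calibration is good to about 2 mm. A picture is of the moment at which its call begins. camera_info takes no time and is no camera call.
- order.hand_in(): hands the job in, once; it reports no verdict.
The state is a dict: "time": time; "qpos": joint angles; "qvel": joint speeds; "joint_efforts": joint torques, N m; "tool_pos": TCP position; "tool_rot": TCP orientation; "contact_force": force on the tool from outside, world axes, zero at the start; "torque": the same for the moment, N m; "opening": finger opening in m.
Only numpy, scipy, OpenCV 4.12 (cv2) and the standard library are available. Lean on these libraries where they do the work, as an engineer would, in place of code of your own. Each camera call takes 0.05 s, during which the arm holds its last target.

## Working session

There is one attempt and no reset: what is moved stays moved. The work goes in short steps, Python scripts to look and compute and a tool call to move; the robot and the scene stay as the last step left them, time stands still between calls to the robot, and variables do not carry over. Pictures are saved under pics/ and viewed, and the job is handed in when it is done.

Besides the shell and the picture viewer there is one more tool, called as name(argument=value, ...) on one line, values as JSON. carry_out: Moves the arm, as the interface text tells. Its arguments: {"type":"object","properties":{"targets":{"type":"array","items":{"type":"array"}},"fingers":{"type":"number"},"grip_force":{"type":"number"}},"required":["targets"]}

```bash
mkdir -p pics; python3 - <<'E'
from cell import monitor, eyes
import cv2
for n in("top","side"):
    im=eyes.read_camera(n); cv2.imwrite(f"pics/{n}0.png",im[:,:,::-1]); i=eyes.camera_info(n); print(n,i)
print(monitor.observe())
E
```

```text
top {'K': array([[415.04346396,   0.        , 320.95498724],
       [  0.        , 415.04346396, 198.14324381],
       [  0.        ,   0.        ,   1.        ]]), 'dist': array([-0.03959813,  0.        ,  0.        ,  0.        ,  0.        ]), 'rvec': array([ 2.12249099, -2.17297628,  0.11764317]), 'tvec': array([0.01601597, 0.51459522, 1.05658928])}
side {'K': array([[495.10884766,   0.        , 312.36753945],
       [  0.        , 495.10884766, 202.5596858 ],
       [  0.        ,   0.        ,   1.        ]]), 'dist': array([-0.10967609,  0.        ,  0.        ,  0.        ,  0.        ]), 'rvec': array([ 2.13518192, -0.39243627,  0.2248524 ]), 'tvec': array([-0.4816186 ,  0.14955872,  1.2032487 ])}
{'time': 0.1, 'qpos': array([ 1.05500330e+00,  3.42634225e-01,  1.52489831e+00, -2.81349837e-05,
        1.27540194e+00, -1.45999043e-01]), 'qvel': array([ 0.00095874, -0.00069377, -0.00171439, -0.00054667, -0.00071986,
        0.0003924 ]), 'joint_efforts': array([ 1.85147575e-03, -4.32005632e+01, -2.44695085e+01,  7.20388046e-02,
        5.26151061e-02, -2.58874769e-05]), 'tool_pos': array([0.18955737, 0.48920436, 0.22613232]), 'tool_rot': array([-3.14026120e+00, -1.68589248e-04,  2.77180677e+00]), 'contact_force': array([ 0.12773225,  0.02255408, -0.69118032]), 'torque': array([0.0161291 , 0.02284641, 0.03353253]), 'opening': 0.09185617086028573}
```

View pics/top0.png

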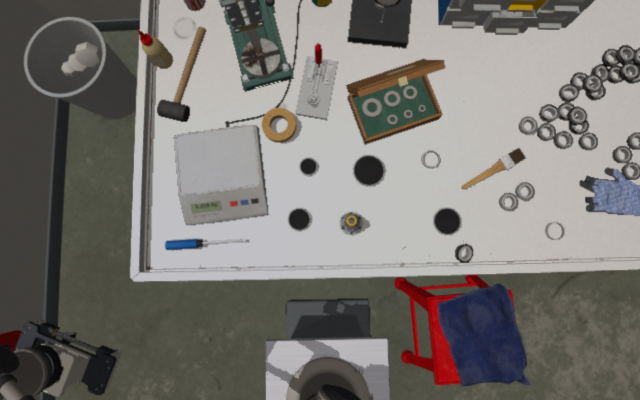

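View pics/side0.png

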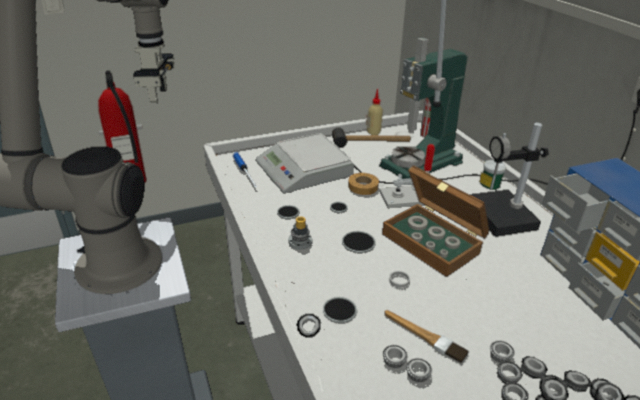

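The top view shows dark dish floors near (309,166), (369,170), (299,219) and (447,221), and the stack at (351,222). The ring is near (431,159) or (555,231) and the screwdriver near (205,244). Next I'll measure them.

```bash
cat > h.py <<'E'
import numpy as np, cv2
from cell import monitor, eyes
def ray(n,px):
    i=eyes.camera_info(n); R=cv2.Rodrigues(i['rvec'])[0]; t=i['tvec']
    u=cv2.undistortPoints(np.array(px,float).reshape(-1,1,2),i['K'],i['dist']).reshape(-1,2)
    d=np.c_[u,np.ones(len(u))]@R; return -R.T@t,d
def onz(n,px,z):
    c,d=ray(n,px); return c+d*((z-c[2])/d[:,2])[:,None]
def proj(n,p):
    i=eyes.camera_info(n); return cv2.projectPoints(np.array(p,float).reshape(-1,3),i['rvec'],i['tvec'],i['K'],i['dist'])[0].reshape(-1,2)
def blobs(n,mask,z,amin=40,box=None):
    cs,_=cv2.findContours(mask.astype(np.uint8),cv2.RETR_EXTERNAL,cv2.CHAIN_APPROX_NONE); o=[]
    for c in cs:
        a=cv2.contourArea(c)
        if a<amin: continue
        m=cv2.moments(c); p=[m['m10']/m['m00'],m['m01']/m['m00']]
        if box and not(box[0]<p[0]<box[2] and box[1]<p[1]<box[3]): continue
        w=onz(n,c.reshape(-1,2),z)[:,:2]; (x,y),r=cv2.minEnclosingCircle((w*1000).astype(np.float32))
        ar=cv2.contourArea((w*1000).astype(np.float32)); 
        o.append((np.round(p,1).tolist(),np.round([x,y],1).tolist(),'encl D',round(2*r,1),'area D',round(2*(ar/np.pi)**.5,1), np.round(onz(n,[p],z)[0,:2]*1000,1).tolist()))
    return o
E
python3 - <<'E'
from h import *
for n,box in(("top",(280,140,480,250)),("side",(260,190,380,340))):
    im=cv2.imread(f"pics/{n}0.png"); g=im.max(2)
    print(n)
    for b in blobs(n,g<70,.0025,40,box): print(b)
    h=cv2.cvtColor(im,cv2.COLOR_BGR2HSV)
    m=(h[...,0]>15)&(h[...,0]<35)&(h[...,1]>100)
    box2=(335,205,370,240) if n=="top" else (285,210,315,255)
    print('brass',blobs(n,m,.0725,5,box2))
print(proj("side",[[.19,.49,.227]]),proj("top",[[.19,.49,.227]]))
a=cv2.imread("pics/top0.png")[190:255,315:390]; b=cv2.imread("pics/side0.png")[205:265,265:340]
cv2.imwrite("pics/crop1.png",np.vstack([cv2.resize(a,(420,300),interpolation=0),cv2.resize(b,(420,300),interpolation=0)]))
E
```

```text
top
([446.9, 220.8], [449.2, -330.9], 'encl D', 66.5, 'area D', 64.2, [449.2, -330.9])
([298.7, 218.8], [464.2, 64.7], 'encl D', 54.1, 'area D', 51.3, [464.2, 65.3])
([308.0, 166.0], [607.9, 37.8], 'encl D', 41.8, 'area D', 39.3, [607.9, 37.8])
([368.5, 170.0], [592.8, -126.6], 'encl D', 78.4, 'area D', 75.6, [592.6, -126.5])
brass [([351.2, 220.4], [451.5, -71.2], 'encl D', 27.4, 'area D', 25.2, [451.5, -71.3])]
side
([339.3, 308.9], [451.9, -331.4], 'encl D', 65.1, 'area D', 62.4, [451.7, -331.7])
([358.3, 241.0], [595.8, -126.8], 'encl D', 76.8, 'area D', 72.4, [595.0, -128.0])
([300.3, 234.1], [464.3, -45.7], 'encl D', 63.5, 'area D', 38.5, [463.7, -48.1])
([287.8, 211.2], [467.2, 62.9], 'encl D', 52.4, 'area D', 47.3, [467.0, 63.7])
([338.4, 206.3], [610.4, 35.7], 'encl D', 39.4, 'area D', 34.2, [610.8, 36.6])
brass [([300.1, 222.6], [448.8, -90.5], 'encl D', 51.2, 'area D', 33.5, [448.4, -89.3])]
[[158.2022683   95.70393257]] [[ 93.1181572 344.383871 ]]
```

View pics/crop1.png

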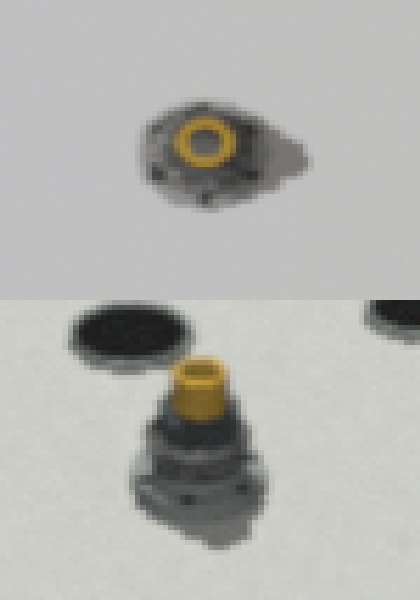

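Every dish area comes out about 4–6 mm under its inner diameter, so the order is clear. In mm: d (609,37), c (465,64), b (450,-331), a (594,-127), with the stack at about (451,-71). I'll turn the tool to yaw ≈ π/2, so that tool x is world y and tool y is world x.

carry_out(targets=[[[0,0,0],0.172],[[0,0,0],0.172],[[0,0,0],0.172],[[0,0,0],0.172],[[0,0,0],0.172],[[0,0,0],0.172],[[0,0,0],0.172],[[0,0,0],0]], fingers=0.3, grip_force=20)

```text
time: 1.1
tool_pos: [0.1885, 0.4873, 0.2227]
tool_rot: [-3.137, 0.009, 1.53]
contact_force: [-0.6, 0.4, -0.7]
opening: 0.0643
```

```bash
python3 - <<'E'
from h import *
print(proj("side",[[.4515,-.071,.0725]]),proj("top",[[.4515,-.071,.012]]), monitor.observe()['qpos'])
im=cv2.imread("pics/top0.png"); h=cv2.cvtColor(im,cv2.COLOR_BGR2HSV)
m=(im.max(2)<150)&(h[...,1]>=0)
for b in blobs("top",m,.006,40,(335,200,375,245)): print(b)
# flange dark holes in crop: left/right extremes
g=im.max(2); print(g[215:232,335:372])
E
```

```text
[[298.79719235 218.28678396]] [[349.86209808 222.11129846]] [ 1.05502830e+00  3.46290612e-01  1.52946159e+00 -1.07650698e-06
  1.27540887e+00  1.09550595e+00]
([353.2, 223.1], [450.4, -83.8], 'encl D', 77.9, 'area D', 63.5, [449.0, -80.2])
[[192 192 192 193 193 191 184 170 147 120 102 108 104  91 106 120 127 126
  111  88  72  77  90 112 116 125 157 181 190 192 192 192 192 192 193 192
  192]
 [193 193 193 193 191 185 163 136 115 103 105 103 103 126 147 155 158 159
  151 126  91  66  70  79  84 101 124 156 182 190 191 192 192 192 192 192
  192]
 [194 193 193 192 190 173 133  95  90 109 109  98 129 159 161 149 138 144
  159 157 126  79  60  54  50  77 102 122 155 172 184 191 192 192 192 192
  192]
 [193 193 192 192 187 166 123  92 104 109 100 110 153 157 123  91  80  85
  116 153 154 112  67  56  46  62  87 109 121 133 170 188 192 193 193 192
  192]
 [192 192 192 191 182 159 124 116 129 120 104 131 159 140  90  80  80  75
   83 131 162 137  72  54  56  72  93 110 117 124 153 171 184 189 191 192
  192]
 [192 192 193 192 182 158 124 118 128 121 107 142 162 136  95  91  90  90
   87 122 1
[... 1075 characters left out ...]
  77  79  77  68  61  54  46  54  84 107 117 118 121 125 128 149 176 190
  192]
 [193 193 193 193 190 169 125  78  72  90 113 111  90  80  80  80  85  86
   76  72  68  66  69  62  52  60  91 111 118 122 144 157 162 178 190 192
  192]
 [194 194 193 193 190 178 152 123 108 107 114 110 103  90  88  89  88  99
   89  73  69  67  73  80  79  87 107 118 120 130 168 188 190 191 192 192
  192]
 [195 194 193 193 192 190 183 163 143 135 125 119 118 104 106 106  98 105
   96  83  82  81  88  92  96 106 119 123 128 149 179 191 192 192 192 192
  192]
 [195 193 193 193 193 193 192 180 158 145 140 134 126 109 109 106  88  85
   89  91  94  95  94  97 107 121 145 157 161 178 190 192 192 192 192 192
  193]]
```

carry_out(targets=[[[-0.03,0.015,0],-0.02],[[-0.055,0.026,0],-0.02],[[-0.055,0.026,0],0],[[-0.055,0.026,0],0],[[-0.055,0.026,0],0],[[-0.055,0.026,0],0],[[-0.055,0.026,0],0],[[-0.055,0.026,0],0],[[-0.055,0.026,0],0],[[-0.03,0.01,0],0]])

```text
time: 2.35
tool_pos: [0.4359, -0.0215, 0.2252]
tool_rot: [-3.14, 0.008, 1.621]
contact_force: [0.0, 0.7, 0.3]
opening: 0.0642
```

carry_out(targets=[[[-0.03,0.01,0.02],0.025],[[-0.018,0.006,0.05],0.025],[[0,0,0.05],0],[[0,0,0],0],[[0,0,0],0]])

```text
time: 2.98
tool_pos: [0.4568, -0.075, 0.1046]
tool_rot: [3.138, 0.009, 1.582]
contact_force: [-0.0, 0.0, 0.0]
opening: 0.0644
```

```bash
cat >> h.py <<'E'
def snap(k,crop=None):
    out=[]
    for n,(x0,y0,x1,y1) in (crop or {}).items():
        im=eyes.read_camera(n)[:,:,::-1].copy(); cv2.imwrite(f"pics/{n}{k}.png",im); out.append(cv2.resize(im[y0:y1,x0:x1],(400,400*(y1-y0)//(x1-x0)),interpolation=cv2.INTER_CUBIC))
    h=max(o.shape[0] for o in out); out=[cv2.copyMakeBorder(o,0,h-o.shape[0],0,0,0) for o in out]
    cv2.imwrite(f"pics/v{k}.png",np.hstack(out)); s=monitor.observe(); print(s['time'],s['tool_pos'].round(4),s['tool_rot'].round(3),s['opening'])
E
python3 -c "
from h import *
snap(1,dict(top=(300,170,400,270),side=(250,160,350,260)))"
```

```text
3.075 [ 0.4569 -0.0749  0.1049] [3.137 0.01  1.582] 0.06429925361241384
```

View pics/v1.png

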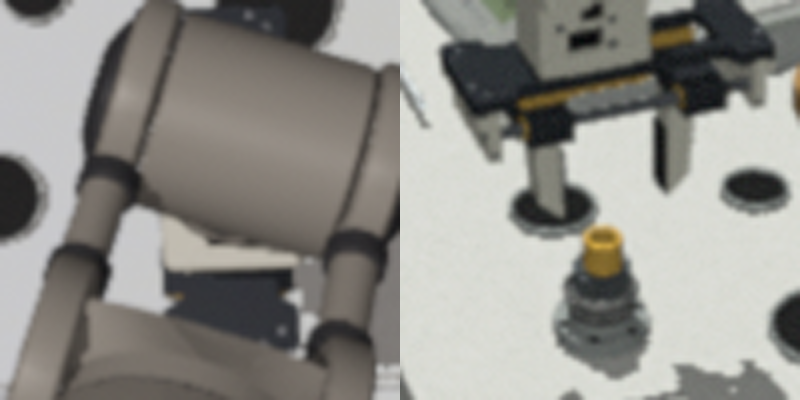

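Side view: fingertips are near px (288,214) and (317,208), above the bush whose top is near (301,218). I'll compare the projected TCP with the bush to check the side camera's bias.

```bash
python3 - <<'E'
from h import *
T=[.4569,-.0749,.105]
print(proj("side",[T,[.4569-.032,-.0749,.105],[.4569+.032,-.0749,.105]]))
im=cv2.imread("pics/side1.png");h=cv2.cvtColor(im,cv2.COLOR_BGR2HSV)
m=(h[...,0]>12)&(h[...,0]<35)&(h[...,1]>100)
ys,xs=np.nonzero(m[210:235,285:320]);print(xs.min()+285,xs.max()+285,ys.min()+210,ys.max()+210,xs.mean()+285)
for p in [(.4515,-.071),(.4525,-.073),(.4535,-.075)]: print(p,proj("side",[[*p,.0615],[*p,.0725]]).round(1).tolist())
E
```

```text
[[301.33119008 208.05520603]
 [289.10825159 210.60508267]
 [313.36532952 205.54427997]]
296 304 217 229 300.13861386138615
(0.4515, -0.071) [[298.8, 221.8], [298.8, 218.3]]
(0.4525, -0.073) [[299.5, 222.2], [299.4, 218.6]]
(0.4535, -0.075) [[300.1, 222.5], [300.1, 219.0]]
```

carry_out(targets=[[[0.002,-0.0045,0.02],0.012],[[0,0,0.02],0],[[0,0,0.007],0],[[0,0,0],0]])

```text
time: 3.58
tool_pos: [0.4571, -0.0737, 0.0634]
tool_rot: [3.125, 0.014, 1.573]
contact_force: [-0.4, 0.2, -0.4]
opening: 0.0642
```

carry_out(targets=[[[0,-0.002,0],0],[[0,0,0],0],[[0,0,0],0],[[0,0,0],0]])

```text
time: 4.08
tool_pos: [0.4563, -0.0741, 0.0656]
tool_rot: [3.121, 0.015, 1.574]
contact_force: [0.5, -0.1, 0.3]
opening: 0.0644
```

carry_out(targets=[[[0,-0.005,0.006],0],[[0,0,0.005],0],[[0,0,0.001],0]])

```text
time: 4.45
tool_pos: [0.4509, -0.0742, 0.0525]
tool_rot: [3.121, 0.015, 1.574]
contact_force: [0.2, -0.1, 0.3]
opening: 0.0643
```

```bash
python3 -c "
from h import *
for i in range(5):
  s=monitor.observe();print(s['tool_pos'].round(4),s['tool_rot'].round(4),s['qpos'].round(4))
snap(2,dict(top=(300,170,400,270),side=(250,160,350,260)))"
```

```text
[ 0.4509 -0.0742  0.0525] [3.1213 0.015  1.5738] [-0.3257  0.4457  1.9448 -0.0115  0.7272 -0.3204]
[ 0.4509 -0.0742  0.0525] [3.1213 0.015  1.5738] [-0.3257  0.4457  1.9448 -0.0115  0.7272 -0.3204]
[ 0.4509 -0.0742  0.0525] [3.1213 0.015  1.5738] [-0.3257  0.4457  1.9448 -0.0115  0.7272 -0.3204]
[ 0.4509 -0.0742  0.0525] [3.1213 0.015  1.5738] [-0.3257  0.4457  1.9448 -0.0115  0.7272 -0.3204]
[ 0.4509 -0.0742  0.0525] [3.1213 0.015  1.5738] [-0.3257  0.4457  1.9448 -0.0115  0.7272 -0.3204]
4.55 [ 0.451  -0.0742  0.0527] [3.121 0.015 1.574] 0.06409242840045083
```

View pics/v2.png

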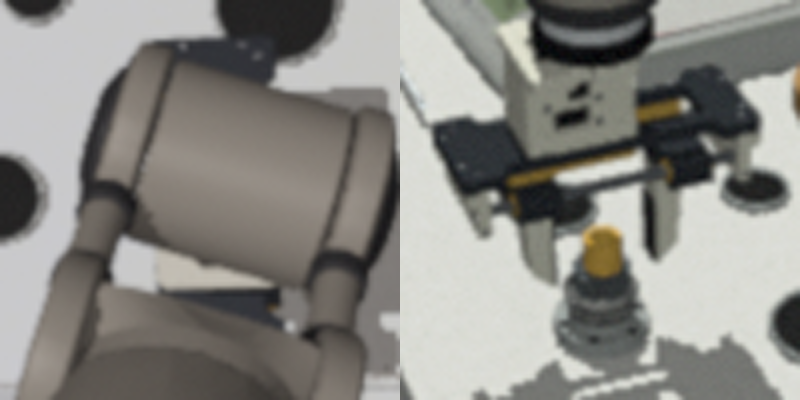

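carry_out(targets=[[[0,0.001,-0.002],0],[[0,0,0],0],[[0,0,0],0],[[0,0,0],0],[[0,0,0],0],[[0,0,0],0]], fingers=1, grip_force=15)

```text
time: 5.3
tool_pos: [0.4526, -0.0743, 0.0553]
tool_rot: [3.12, 0.015, 1.574]
contact_force: [0.1, -0.3, -0.5]
opening: 0.0257
```

carry_out(targets=[[[0,0,-0.01],0],[[0,0,-0.02],0],[[0,0,-0.03],0],[[0,0,0],0]])

```text
time: 5.8
tool_pos: [0.4509, -0.0732, 0.1181]
tool_rot: [3.121, 0.015, 1.574]
contact_force: [-0.1, 0.6, 0.1]
opening: 0.0256
```

```bash
python3 -c "
from h import *
snap(3,dict(top=(300,170,400,270),side=(250,130,350,260)))"
```

```text
5.9 [ 0.4494 -0.0728  0.116 ] [3.125 0.014 1.574] 0.025387400291416867
```

View pics/v3.png

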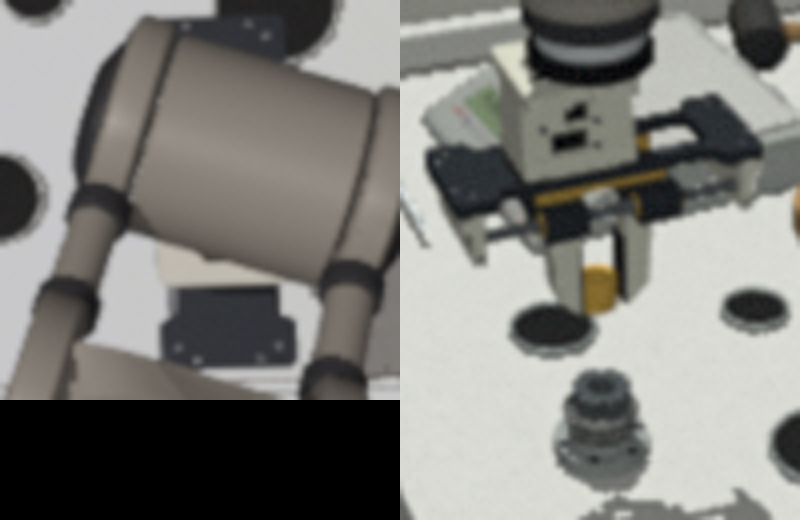

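The bush is held level (crop (600,290)) and the three lower parts are still stacked. Next I carry it to dish d at (609,37).

carry_out(targets=[[[0.015,0.02,0],0],[[0.025,0.035,0],0],[[0.025,0.035,0],0],[[0.025,0.035,0],0],[[0.02,0.03,0],0],[[0,0,0],0],[[0,0,0],0]])

```text
time: 6.78
tool_pos: [0.6029, 0.0409, 0.1069]
tool_rot: [-3.141, 0.012, 1.572]
contact_force: [-0.7, -0.4, -0.7]
opening: 0.0255
```

carry_out(targets=[[[-0.004,0.006,0.025],0],[[0,0,0.03],0],[[0,0,0.02],0],[[0,0,0],0],[[0,0,0],0]])

```text
time: 7.4
tool_pos: [0.6048, 0.0323, 0.03]
tool_rot: [-3.137, 0.013, 1.568]
contact_force: [0.2, -0.3, -0.5]
opening: 0.0254
```

```bash
python3 -c "
from h import *
snap(4,dict(top=(260,120,360,220),side=(280,130,380,230)))
print(proj('side',[[.6095,.037,.0025],[.6095,.037,.03]]))"
```

```text
7.5 [0.6051 0.0325 0.0302] [-3.138  0.013  1.569] 0.025445964730597227
[[337.98733595 206.30998698]
 [338.37879152 198.28979243]]
```

View pics/v4.png

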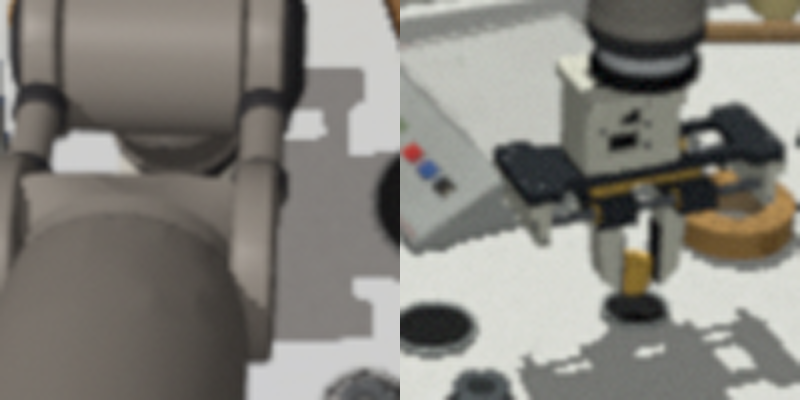

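carry_out(targets=[[[0.004,0.004,0.008],0],[[0,0,0.006],0],[[0,0,0.004],0],[[0,0,0],0]])

```text
time: 8.0
tool_pos: [0.61, 0.0368, 0.0122]
tool_rot: [-3.14, 0.013, 1.569]
contact_force: [-0.2, -0.3, -1.0]
opening: 0.0254
```

carry_out(targets=[[[0,0,0.003],0],[[0,0,0.001],0],[[0,0,0],0]])

```text
time: 8.38
tool_pos: [0.61, 0.0367, 0.008]
tool_rot: [-3.14, 0.013, 1.569]
contact_force: [1.4, 0.1, -0.5]
opening: 0.0256
```

carry_out(targets=[[[0,0,0],0],[[0,0,0],0],[[0,0,-0.002],0],[[0,0,-0.015],0],[[0,0,-0.03],0],[[0,0,-0.05],0],[[0,0,0],0]], fingers=0.35)

```text
time: 9.25
tool_pos: [0.6112, 0.0379, 0.1118]
tool_rot: [3.139, 0.013, 1.569]
contact_force: [-0.2, -0.1, -0.5]
opening: 0.0594
```

```bash
python3 -c "
from h import *
snap(5,dict(top=(260,120,360,220),side=(280,160,380,260)))"
```

```text
9.35 [0.6086 0.038  0.1075] [-3.136  0.013  1.569] 0.05970119284723847
```

View pics/v5.png

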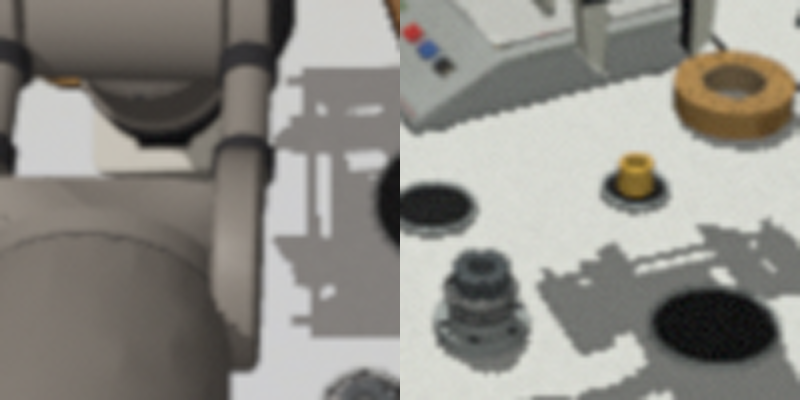

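The bush stands upright and centred in dish d, with its base near px (339,209). Next is the nut.

carry_out(targets=[[[-0.015,-0.02,0],0],[[-0.025,-0.035,0],0],[[-0.025,-0.035,0],0],[[-0.025,-0.035,0],0],[[-0.02,-0.03,0],0],[[0,0,0],0],[[0,0,0],0]])

```text
time: 10.22
tool_pos: [0.4442, -0.0731, 0.1038]
tool_rot: [-3.123, 0.009, 1.57]
contact_force: [0.1, 0.2, -0.5]
opening: 0.0595
```

```bash
python3 -c "
from h import *
snap(6,dict(top=(300,170,400,270),side=(260,180,340,260)))
for z in (.0505,.0345): print(proj('side',[[.4525,-.073,z]]))
im=cv2.imread('pics/side6.png');print(im.max(2)[216:250:2,284:316])"
```

```text
10.325 [ 0.4444 -0.0729  0.1038] [-3.123  0.01   1.571] 0.059673236451316884
[[299.47005252 225.67260172]]
[[299.49065633 230.69826948]]
[[ 82  83  79  70  72  77  80  83  90 101 112 105 118 153 201 218 221 219
  220 218 219 217 219 219 218 217 218 217 216 217 216 216]
 [139 124 118 113 114 117 123 136 136 138 144 162 198 218 221 219 220 219
  219 221 220 218 220 218 219 218 221 218 219 218 216 218]
 [216 208 205 205 205 206 210 218 220 222 221 220 220 220 221 222 221 219
  219 217 216 219 219 219 216 219 219 219 220 220 219 219]
 [221 222 221 219 219 220 221 220 219 219 214 196 167 157 151 164 173 154
  145 158 187 205 213 217 218 218 218 218 218 219 220 218]
 [219 218 218 218 219 221 221 220 215 194 142  98  89  83  75  71  75  75
   85  90  93 106 150 187 213 220 219 218 218 219 217 220]
 [220 219 219 218 219 220 219 219 201 140  95  91  80  55  49  54  53  52
   51  65  85  89  95 143 206 221 219 221 219 219 219 218]
 [220 220 220 221 221 222 218 202 157  97  75  85  92  83  79  71  71  72
   76  85  90  86  73 114 185 217 219 219 218 219 219 220]
 [219 219 220 221 221 220 195 12
[... 598 characters left out ...]
1 102 143 163 175 201 216 220 219]
 [218 219 220 205 161 131 101  87  79  78  72  66  67  69  74  66  60  56
   63  70  68  74  81  80  83  96 121 144 170 209 217 219]
 [217 219 219 206 157 114 130 134 100  88  89  92  94  95  94  95  96  96
   98  98  96  89  83  57  52  76  93 102 151 209 221 219]
 [217 217 218 221 194 125  87 100 118 125 105  92  85  67  55  72  84  89
   90  88  91  88  92  90  86  87  90 126 189 217 219 219]
 [220 220 218 220 205 157 125  98  95  97 105 102  98  94  92  92  96  99
   96  99 101 101  96  93  93  96 106 147 201 218 219 218]
 [220 220 218 219 220 219 206 162 135 114 104 104 102 102 102 101 103 101
  100 100  99 102 106 109 111 127 159 201 216 219 221 220]]
```

View pics/v6.png

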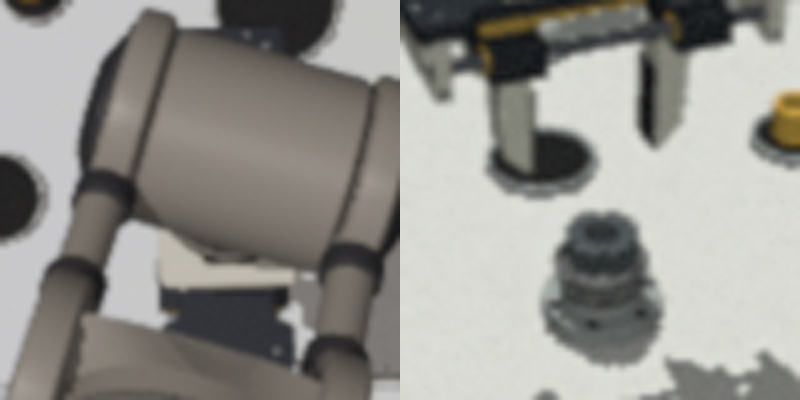

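The nut's top is centred near side px (300,226), in line with the bush. I'll descend on it.

carry_out(targets=[[[-0.001,0.009,0.02],0],[[0,0,0.02],0],[[0,0,0.012],0],[[0,0,0],0]])

```text
time: 10.82
tool_pos: [0.4555, -0.0728, 0.0498]
tool_rot: [-3.124, 0.01, 1.574]
contact_force: [0.2, 0.4, 0.6]
opening: 0.0596
```

carry_out(targets=[[[-0.001,-0.003,0.006],0],[[0,0,0.004],0],[[0,0,0],0]])

```text
time: 11.2
tool_pos: [0.453, -0.074, 0.0402]
tool_rot: [-3.126, 0.01, 1.575]
contact_force: [0.2, -0.0, -0.0]
opening: 0.0594
```

carry_out(targets=[[[0,0,0.001],0],[[0,0,0],0],[[0,0,0],0],[[0,0,0],0],[[0,0,0],0]], fingers=1, grip_force=25)

```text
time: 11.82
tool_pos: [0.4533, -0.0742, 0.0398]
tool_rot: [-3.128, 0.011, 1.575]
contact_force: [0.0, -0.2, -0.1]
opening: 0.0381
```

carry_out(targets=[[[0,0,-0.01],0],[[0,0,-0.02],0],[[0,0,-0.03],0],[[0,0,0],0]])

```text
time: 12.32
tool_pos: [0.4543, -0.0735, 0.1029]
tool_rot: [-3.128, 0.011, 1.575]
contact_force: [0.6, 0.4, 0.2]
opening: 0.0383
```

```bash
python3 -c "
from h import *
snap(7,dict(top=(270,170,370,270),side=(260,180,340,260)))"
```

```text
12.425 [ 0.4527 -0.0731  0.1008] [-3.124  0.009  1.575] 0.038104746413887586
```

View pics/v7.png

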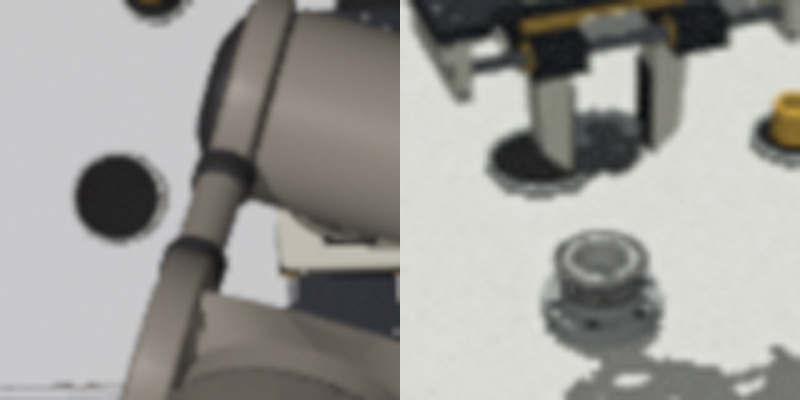

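The nut is held, and the bearing remains on the flange. Moving to dish c (465,64).

carry_out(targets=[[[0.02,0.002,0],0],[[0.035,0.003,0],0],[[0.035,0.003,0],0],[[0.03,0.003,0],0],[[0.017,0.002,0],0],[[0,0,0],0],[[0,0,0],0]])

```text
time: 13.3
tool_pos: [0.461, 0.0673, 0.0926]
tool_rot: [-3.11, 0.009, 1.573]
contact_force: [-0.6, -0.2, -0.6]
opening: 0.0379
```

carry_out(targets=[[[-0.003,0.004,0.02],0],[[0,0,0.025],0],[[0,0,0.012],0],[[0,0,0],0],[[0,0,0],0]])

```text
time: 13.92
tool_pos: [0.4637, 0.0603, 0.0343]
tool_rot: [-3.111, 0.009, 1.569]
contact_force: [0.4, -0.7, -0.1]
opening: 0.0382
```

```bash
python3 -c "
from h import *
snap(8,dict(top=(260,170,360,270),side=(240,160,340,260)))"
```

```text
14.025 [0.4638 0.0605 0.0345] [-3.111  0.009  1.569] 0.03749919362459163
```

View pics/v8.png

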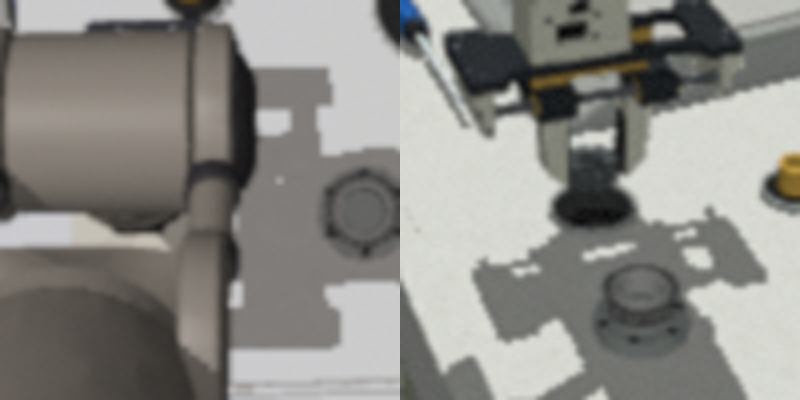

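carry_out(targets=[[[0.004,0.002,0.01],0],[[0,0,0.008],0],[[0,0,0.004],0],[[0,0,0],0]])

```text
time: 14.52
tool_pos: [0.4657, 0.0648, 0.0114]
tool_rot: [-3.113, 0.009, 1.57]
contact_force: [0.2, -0.3, -0.6]
opening: 0.0384
```

carry_out(targets=[[[0,0,0.0025],0],[[0,0,0.001],0],[[0,0,0],0]])

```text
time: 14.9
tool_pos: [0.4657, 0.0648, 0.008]
tool_rot: [-3.113, 0.009, 1.57]
contact_force: [0.3, 0.7, -0.7]
opening: 0.038
```

carry_out(targets=[[[0,0,0],0],[[0,0,0],0],[[0,0,-0.003],0],[[0,0,-0.015],0],[[0,0,-0.03],0],[[0,0,-0.05],0],[[0,0,0],0]], fingers=0.3)

```text
time: 15.78
tool_pos: [0.4689, 0.0656, 0.1095]
tool_rot: [-3.114, 0.009, 1.57]
contact_force: [0.3, 0.5, -0.3]
opening: 0.0643
```

```bash
python3 -c "
from h import *
snap(9,dict(top=(260,170,360,270),side=(240,160,340,260)))"
```

```text
15.875 [0.4664 0.0656 0.1063] [-3.107  0.009  1.57 ] 0.06419487692958163
```

View pics/v9.png

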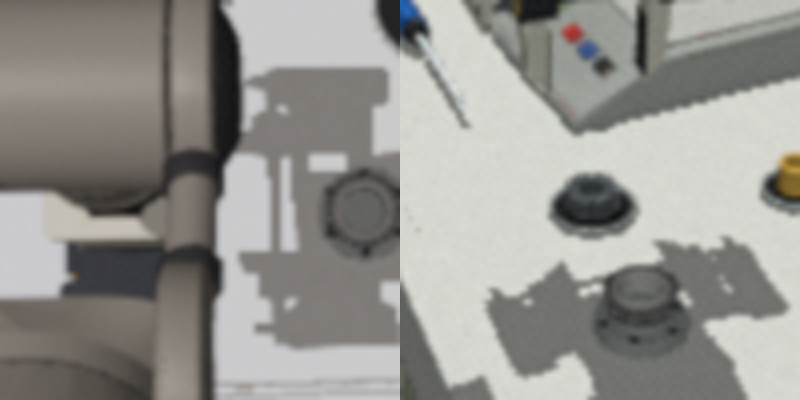

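The nut sits flat in dish c. The top view now shows the bearing and flange clearly at about px (350.5,222), so I'll measure them there.

```bash
python3 -c "
from h import *
im=cv2.imread('pics/top9.png');s=im.max(2)[205:240,335:367];print(s[::2])
print(onz('top',[[350.5,222]],.032),onz('top',[[350.5,222]],.012),onz('side',[[240+240/4,160+288/4]],.0345))"
```

```text
[[128 127 127 127 127 128 127 127 128 127 127 127 127 126 127 126 128 136
  178 200 203 202 202 202 202 202 202 202 201 202 202 202]
 [127 127 130 132 132 132 133 133 132 133 132 130 127 128 128 127 126 135
  177 196 192 188 187 185 183 182 183 180 164 168 179 161]
 [127 135 175 198 199 199 199 200 199 199 197 170 133 127 126 126 126 127
  132 136 133 131 129 128 127 126 126 126 126 126 127 128]
 [129 136 177 199 201 201 202 202 201 201 198 171 130 119 115 111 111 114
  118 121 120 124 127 127 127 126 126 127 127 127 128 128]
 [126 127 131 136 136 136 136 137 133 126 119 106  91  81  68  57  60  74
   84  88  92 100 113 122 125 127 127 128 128 128 127 127]
 [128 125 127 128 127 127 122 116 102  83  74  80  83  88  93  94  98  95
   92  83  74  75  84  96 103 117 126 127 126 127 126 126]
 [128 128 127 128 125 112  83  63  66  78  92 100  99  96  93  86  83  87
   92  99 101  88  71  59  55  83 108 121 126 127 128 128]
 [127 127 127 127 119 105  84  71  82  98 102  95  95  99 100  99  99  99
   98  90  90 101  93  74  64  79 100 117 126 127 128 128]
 [126 127 126 127 114  98  81  75  8
[... 714 characters left out ...]
95  99 101 102 112 123 128 127 127 128 128 128]
 [128 127 128 128 128 127 128 128 126 118 106  99  98  98  92  72  54  75
   93 102 102 105 112 121 127 129 128 128 128 127 126 127]
 [127 127 127 128 128 128 127 127 128 127 128 126 127 125 120 115 115 116
  123 127 127 127 128 128 126 126 127 127 126 128 128 127]
 [127 127 127 127 127 126 126 127 127 128 126 127 126 126 127 128 128 128
  127 127 126 127 127 127 127 128 128 128 128 128 128 127]
 [127 127 126 125 126 126 127 128 126 128 127 126 126 126 126 127 128 129
  127 128 131 133 133 133 132 133 133 134 133 133 133 133]]
[[ 0.45039749 -0.07161944  0.032     ]] [[ 0.45175495 -0.07269964  0.012     ]] [[ 0.45184425 -0.07861028  0.0345    ]]
```

carry_out(targets=[[[-0.02,-0.002,0],0],[[-0.035,-0.003,0],0],[[-0.035,-0.003,0],0],[[-0.03,-0.003,0],0],[[-0.017,-0.002,0],0],[[0,0,0],0],[[0,0,0],0]])

```text
time: 16.75
tool_pos: [0.4469, -0.0733, 0.0991]
tool_rot: [-3.089, 0.004, 1.571]
contact_force: [0.5, 0.2, 0.6]
opening: 0.0641
```

carry_out(targets=[[[0,0.006,0.018],0],[[0,0,0.018],0],[[0,0,0.012],0],[[0,0,0.005],0],[[0,0,0],0]], fingers=0.2)

```text
time: 17.38
tool_pos: [0.4501, -0.07, 0.0435]
tool_rot: [-3.088, 0.004, 1.575]
contact_force: [-0.7, -0.1, 0.0]
opening: 0.0738
```

```bash
python3 -c "
from h import *
snap(10,dict(top=(260,170,360,270),side=(260,180,340,260)))"
```

```text
17.475 [ 0.4504 -0.0703  0.044 ] [-3.089  0.004  1.575] 0.07346578990370048
```

View pics/v10.png

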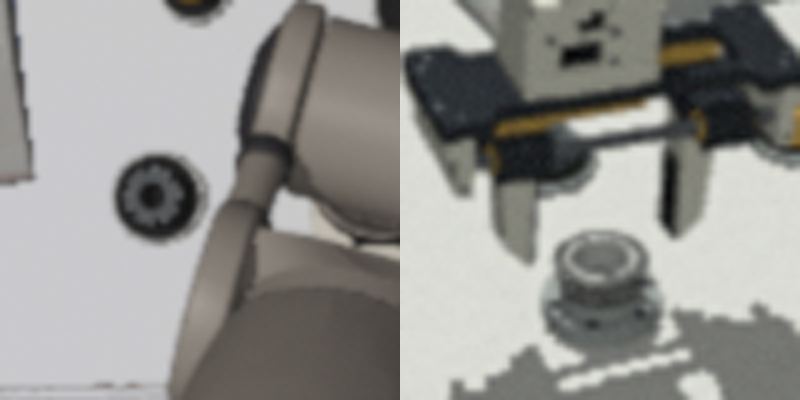

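Nut centred in dish c in the top view. The bearing top centre is at side px (300,231), between the fingers.

carry_out(targets=[[[-0.003,0.002,0.008],0],[[-0.001,0,0.008],0],[[0,0,0.004],0],[[0,0,0],0]])

```text
time: 17.98
tool_pos: [0.4519, -0.075, 0.0231]
tool_rot: [-3.09, 0.004, 1.574]
contact_force: [-0.2, 0.3, -0.0]
opening: 0.0738
```

carry_out(targets=[[[0,0,0.003],0],[[0,0,0],0],[[0,0,0],0],[[0,0,0],0],[[0,0,0],0]], fingers=1, grip_force=35)

```text
time: 18.6
tool_pos: [0.4519, -0.075, 0.0202]
tool_rot: [-3.091, 0.004, 1.574]
contact_force: [0.3, 0.5, -1.0]
opening: 0.046
```

```bash
python3 -c "
from h import *
snap(11,dict(top=(300,170,400,270),side=(260,180,340,260)))"
```

```text
18.7 [ 0.4519 -0.075   0.0202] [-3.091  0.004  1.574] 0.046411147848792196
```

View pics/v11.png

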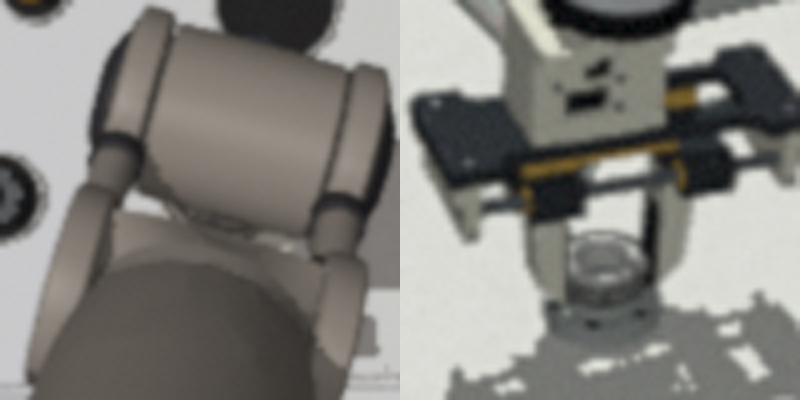

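Opening reads 46 mm where I expected 50. In the picture the bearing sits level and central between the pads. I'll test with a small slow lift.

carry_out(targets=[[[0,0,-0.002],0],[[0,0,-0.003],0],[[0,0,-0.003],0],[[0,0,0],0],[[0,0,0],0]])

```text
time: 19.32
tool_pos: [0.4524, -0.075, 0.0289]
tool_rot: [-3.091, 0.005, 1.574]
contact_force: [0.0, 0.0, -0.9]
opening: 0.0461
```

```bash
python3 -c "
from h import *
snap(12,dict(side=(260,180,340,260)))"
```

```text
19.375 [ 0.4524 -0.075   0.0289] [-3.091  0.005  1.574] 0.04613193641298823
```

View pics/v12.png

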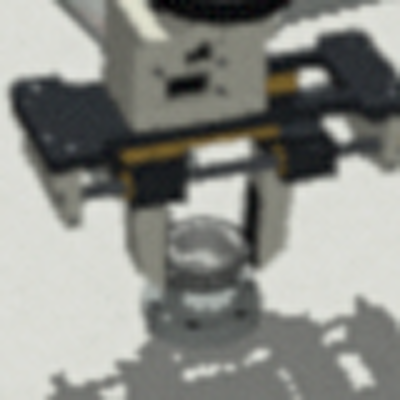

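carry_out(targets=[[[0,0,-0.008],0],[[0,0,-0.015],0],[[0,0,-0.02],0],[[0,0,-0.015],0],[[0,0,-0.005],0],[[0,0,0],0]])

```text
time: 20.12
tool_pos: [0.4555, -0.0746, 0.095]
tool_rot: [-3.091, 0.004, 1.574]
contact_force: [0.6, -0.1, -0.6]
opening: 0.0459
```

```bash
python3 -c "
from h import *
snap(13,dict(side=(270,170,330,250)))"
```

```text
20.175 [ 0.4554 -0.0745  0.0948] [-3.09   0.004  1.574] 0.04629589740283454
```

View pics/v13.png

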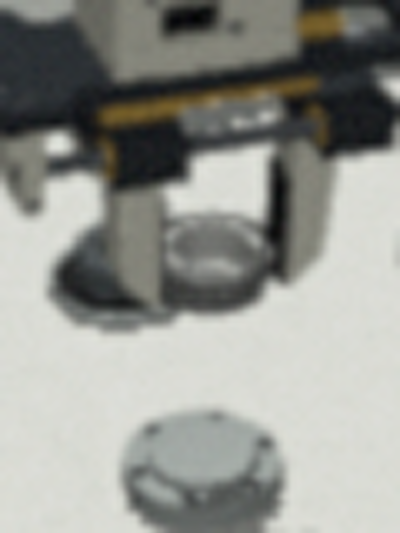

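The bearing is held level and the flange stays standing. Carrying it to dish b at (450.5,-331).

carry_out(targets=[[[-0.015,0,0],0],[[-0.03,0,0],0],[[-0.035,0,0],0],[[-0.035,0,0],0],[[-0.035,0,0],0],[[-0.035,0,0],0],[[-0.03,0,0],0],[[-0.02,0,0],0],[[-0.01,0,0],0],[[0,0,0],0]])

```text
time: 21.42
tool_pos: [0.4518, -0.3327, 0.0897]
tool_rot: [-3.082, -0.0, 1.573]
contact_force: [0.8, 0.4, -1.5]
opening: 0.0462
```

carry_out(targets=[[[0,0,0.015],0],[[0,0,0.02],0],[[0,0,0.015],0],[[0,0,0.008],0],[[0,0,0],0]])

```text
time: 22.05
tool_pos: [0.4481, -0.3284, 0.0277]
tool_rot: [-3.08, -0.003, 1.577]
contact_force: [-0.1, 0.2, -0.8]
opening: 0.0458
```

```bash
python3 -c "
from h import *
snap(14,dict(top=(400,170,500,270),side=(280,240,380,340)))"
```

```text
22.15 [ 0.4485 -0.329   0.0285] [-3.081e+00 -2.000e-03  1.577e+00] 0.04620253902130163
```

View pics/v14.png

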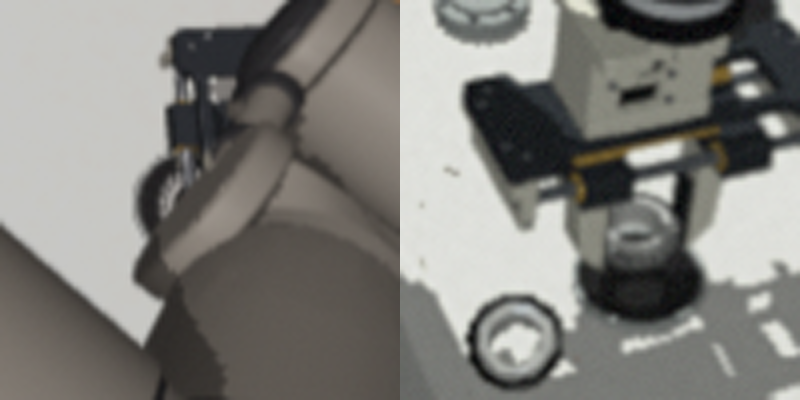

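```bash
python3 -c "
import cv2
im=cv2.imread('pics/side14.png')[275:330,310:375];cv2.imwrite('pics/z14.png',cv2.resize(im,None,fx=10,fy=10,interpolation=2))"
```

```text
(no output)
```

View pics/z14.png

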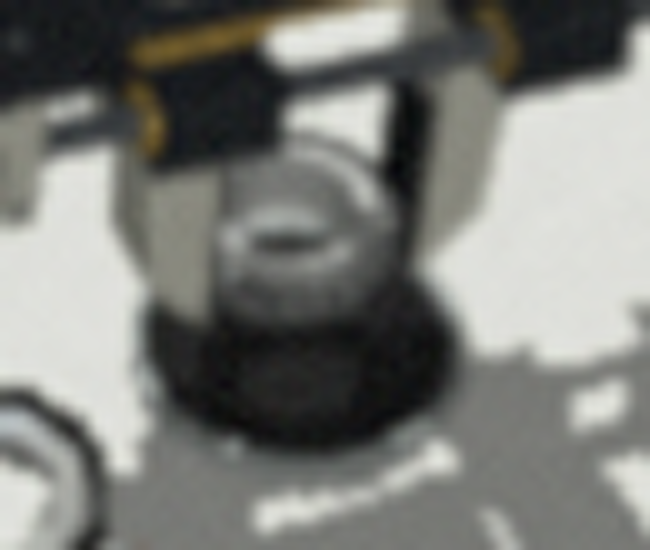

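The image is ambiguous: the bearing may have swung about the jaw axis. I'll overlay where a level bearing's top and lower edges should project.

```bash
cat >> h.py <<'E'
def rings(k,n,box,parts,f=10):
    im=cv2.imread(f'pics/{n}{k}.png'); x0,y0,x1,y1=box
    o=cv2.resize(im[y0:y1,x0:x1],None,fx=f,fy=f,interpolation=2); p=o.copy()
    a=np.linspace(0,2*np.pi,60)
    for (x,y,z,D,c) in parts:
        q=proj(n,np.c_[x+D/2*np.cos(a),y+D/2*np.sin(a),0*a+z]); q=((q-[x0,y0]+.5)*f).astype(int)
        cv2.polylines(p,[q.reshape(-1,1,2)],True,c,1)
    cv2.imwrite(f'pics/r{k}.png',np.hstack([o,p])[:600,:800*2])
E
python3 -c "
from h import *
c,d=ray('side',[[340,300]]);print(c,d/np.linalg.norm(d))
x,y,z=.4485,-.3290,.0285-.0042
rings(14,'side',(315,278,365,328),[(x,y,z+.0185,.046,(0,255,0)),(x,y,z+.016,.05,(0,0,255)),(x,y,z,.035,(255,0,0))],8)
x,y,z=.4554,-.0745,.0948-.0042
rings(13,'side',(275,185,325,235),[(x,y,z+.0185,.046,(0,255,0)),(x,y,z+.016,.05,(0,0,255)),(x,y,z,.035,(255,0,0))],8)
"
```

```text
[ 0.10983069 -1.02426117  0.80059852] [[ 0.31351254  0.63469154 -0.70631193]]
```

View pics/r14.png

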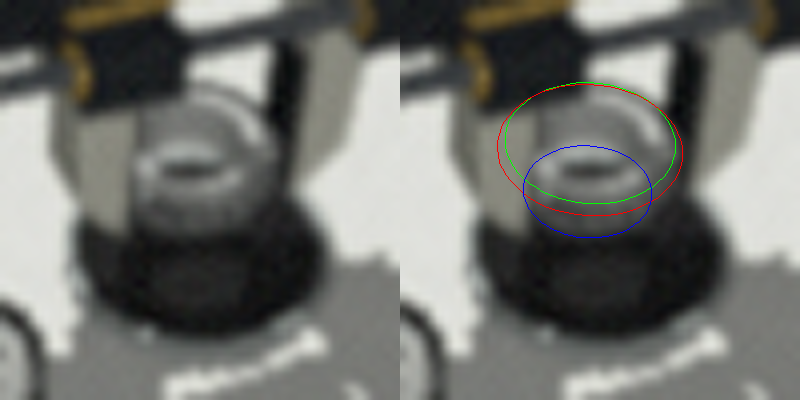

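View pics/r13.png

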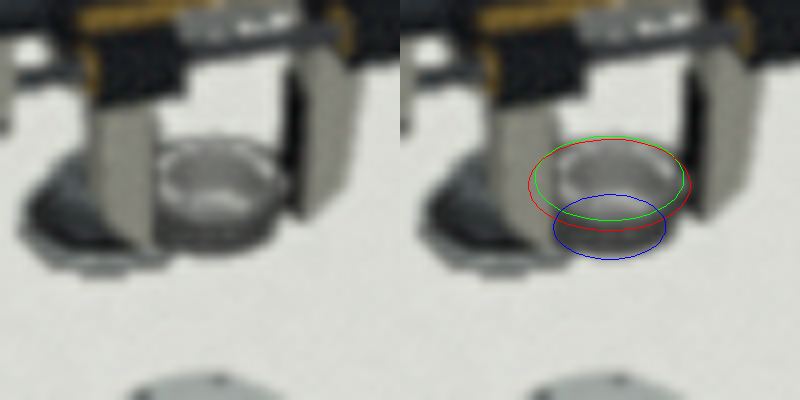

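The level outlines fit the bearing in both pictures, so it has not tilted. What I took for a tilt is the bore seen in shadow. Lowering.

carry_out(targets=[[[-0.002,0.002,0.008],0],[[0,0,0.006],0],[[0,0,0.003],0],[[0,0,0],0],[[0,0,0],0]])

```text
time: 22.78
tool_pos: [0.4503, -0.3318, 0.0114]
tool_rot: [-3.083, 0.0, 1.577]
contact_force: [0.3, -0.6, -2.0]
opening: 0.0456
```

carry_out(targets=[[[0,0,0.0025],0],[[0,0,0.001],0],[[0,0,0],0]])

```text
time: 23.15
tool_pos: [0.4501, -0.3319, 0.0079]
tool_rot: [-3.083, 0.0, 1.577]
contact_force: [-0.2, 0.1, -1.6]
opening: 0.046
```

carry_out(targets=[[[0,0,0.0006],0],[[0,0,0],0]])

```text
time: 23.4
tool_pos: [0.4501, -0.332, 0.0073]
tool_rot: [-3.083, 0.0, 1.577]
contact_force: [-0.3, 0.0, -0.0]
opening: 0.0458
```

```bash
python3 -c "
from h import *
snap(15,dict(side=(310,270,370,330)));print(monitor.observe()['contact_force'])"
```

```text
23.45 [ 0.4502 -0.332   0.0074] [-3.083  0.     1.577] 0.04630843835568757
[-0.21285556 -0.08334004 -0.33013228]
```

View pics/v15.png

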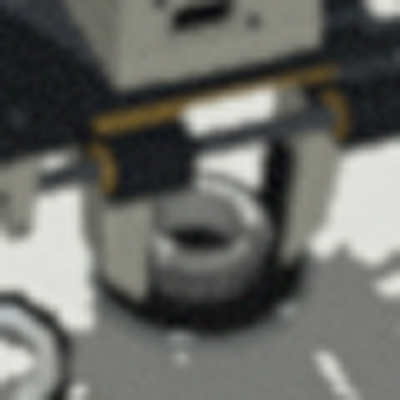

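Level and essentially touching: the wrist load has dropped to about 0. Releasing with a limited opening because of the neighbouring bearing.

carry_out(targets=[[[0,0,0],0],[[0,0,0],0],[[0,0,0],0],[[0,0,-0.003],0],[[0,0,-0.015],0],[[0,0,-0.03],0],[[0,0,-0.04],0],[[0,0,0],0]], fingers=0.3)

```text
time: 24.45
tool_pos: [0.4563, -0.3325, 0.1015]
tool_rot: [-3.086, 0.003, 1.577]
contact_force: [-0.2, 0.2, 0.5]
opening: 0.0642
```

```bash
python3 -c "
from h import *
snap(16,dict(top=(300,170,480,270),side=(270,200,390,320)))
im=cv2.imread('pics/top16.png');s=im.max(2)[205:240,333:369];print(s[::2])"
```

```text
24.55 [ 0.4545 -0.3311  0.0982] [-3.081e+00 -2.000e-03  1.577e+00] 0.06416503804248573
[[198 199 198 198 198 198 198 198 199 198 199 199 198 198 198 198 198 198
  198 198 198 198 198 198 198 198 198 198 198 198 198 198 198 198 198 198]
 [198 198 198 198 198 198 198 198 198 198 198 199 198 198 198 198 198 198
  198 198 198 199 198 198 198 198 198 198 198 198 198 198 198 198 198 198]
 [199 199 198 198 199 199 198 198 198 198 198 198 198 198 198 198 198 198
  198 198 198 198 199 198 198 198 198 198 198 198 198 198 198 198 198 198]
 [200 200 200 200 199 199 199 199 199 199 199 198 197 197 192 188 184 178
  177 182 185 188 189 192 197 198 198 198 198 198 198 198 198 198 198 198]
 [198 198 198 198 198 198 198 199 198 197 193 183 173 162 154 149 131  96
   88 127 145 148 150 148 166 180 189 195 197 198 198 198 198 198 198 198]
 [198 198 198 198 198 198 198 197 191 176 160 152 150 150 149 143 142 145
  145 147 147 144 145 146 148 147 137 136 162 187 196 198 198 198 198 198]
 [199 199 199 199 199 198 196 179 139 106 122 141 150 150 150 150 150 150
  149 150 150 150 149 138 130 112  87 104 118
[... 969 characters left out ...]
 150 148 148 149 142 133 118
  106  97  84  76  67  62  63  83 105 122 151 182 196 197 198 198 198 197]
 [198 199 198 199 199 199 200 200 200 199 196 185 166 148 135 110  76  69
   77  81  79  77  71  68  66  61  61  87 141 178 194 197 198 198 198 198]
 [199 198 198 198 198 198 197 195 188 179 176 175 177 158 108  59  71  84
   88  86  84  80  78  76  72  69  66  63  61  82 131 169 190 196 198 198]
 [197 196 195 186 177 168 141 101  68  48  39  39  48  51  65  83  91  93
   91  89  88  86  84  80  79  76  73  70  67  64  61  72 115 161 187 196]
 [157 128  97  64  46  38  31  30  32  31  32  42  62  83  95  97  98  97
   95  93  92  91  89  87  84  82  79  77  75  70  68  64  60  68 103 151]]
```

View pics/v16.png

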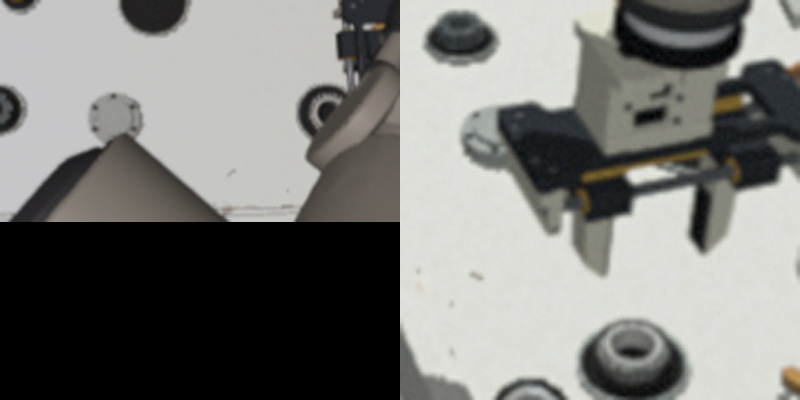

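The bearing rests in dish b, wide side up. The flange centre is at top px (351,222), which gives (452,-74).

carry_out(targets=[[[0.015,0,0],0],[[0.03,0,0],0],[[0.035,0,0],0],[[0.035,0,0],0],[[0.035,0,0],0],[[0.035,0,0],0],[[0.03,0,0],0],[[0.02,0,0],0],[[0.01,0,0],0],[[0,0,0],0]], fingers=0)

```text
time: 25.8
tool_pos: [0.4438, -0.0683, 0.0911]
tool_rot: [-3.062, -0.014, 1.578]
contact_force: [-0.0, -0.2, 0.1]
opening: 0.0919
```

carry_out(targets=[[[-0.004,0.004,0.015],0],[[-0.004,0.004,0.02],0],[[-0.002,0,0.015],0],[[-0.001,0,0.008],0],[[0,0,0],0],[[0,0,0],0]])

```text
time: 26.55
tool_pos: [0.4474, -0.0827, 0.0273]
tool_rot: [-3.06, -0.013, 1.573]
contact_force: [-0.3, -0.7, 0.1]
opening: 0.0921
```

```bash
python3 -c "
from h import *
snap(17,dict(top=(300,170,400,270),side=(255,180,345,270)))"
```

```text
26.65 [ 0.4475 -0.0825  0.0275] [-3.061 -0.013  1.573] 0.09190398875455871
```

View pics/v17.png

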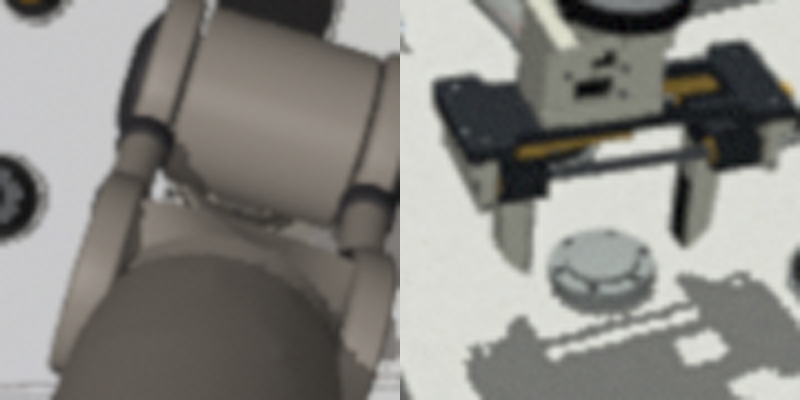

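```bash
python3 -c "
from h import *
print(onz('side',[[300.5,237.4]],.016))
rings(17,'side',(275,215,325,265),[(.4525,-.0745,.012,.062,(0,0,255)),(.4525,-.0745,.016,.043,(0,255,0))],8)"
```

```text
[[ 0.45347469 -0.07774296  0.016     ]]
```

View pics/r17.png

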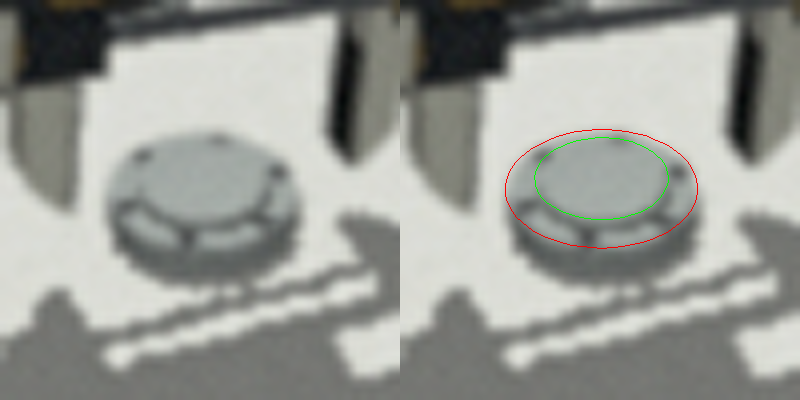

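carry_out(targets=[[[0.003,0.003,0.004],0],[[0.003,0.002,0.004],0],[[0,0,0],0]])

```text
time: 27.02
tool_pos: [0.4527, -0.0759, 0.0194]
tool_rot: [-3.063, -0.013, 1.574]
contact_force: [-0.4, 0.6, -0.9]
opening: 0.092
```

The overlay puts the flange at about (453,-75), and the tool is over it. Lowering to z ≈ 5 mm.

carry_out(targets=[[[0,0,0.007],0],[[0,0,0.005],0],[[-0.001,0,0.001],0],[[0,0,0],0]])

```text
time: 27.52
tool_pos: [0.4514, -0.0767, 0.0053]
tool_rot: [-3.062, -0.013, 1.574]
contact_force: [0.5, -0.7, -1.1]
opening: 0.0918
```

carry_out(targets=[[[0,0.001,0.0005],0],[[0,0,0],0],[[0,0,0],0],[[0,0,0],0],[[0,0,0],0],[[0,0,0],0]], fingers=1, grip_force=45)

```text
time: 28.28
tool_pos: [0.4525, -0.0768, 0.005]
tool_rot: [-3.062, -0.013, 1.574]
contact_force: [0.1, -0.2, -0.0]
opening: 0.0595
```

carry_out(targets=[[[0,0,-0.003],0],[[0,0,-0.006],0],[[0,0,-0.006],0],[[0,0,0],0],[[0,0,0],0]])

```text
time: 28.9
tool_pos: [0.4536, -0.0768, 0.0208]
tool_rot: [-3.062, -0.013, 1.574]
contact_force: [0.2, -0.6, -2.6]
opening: 0.0592
```

```bash
python3 -c "
from h import *
snap(18,dict(side=(265,195,335,265)))
s=monitor.observe()['tool_pos'];x,y,z=s;z-=.005
rings(18,'side',(275,210,325,260),[(x,y,z+.012,.062,(0,0,255)),(x,y,z+.016,.043,(0,255,0))],8)"
```

```text
28.95 [ 0.4537 -0.0769  0.0208] [-3.062 -0.013  1.574] 0.059231567335251006
```

View pics/r18.png

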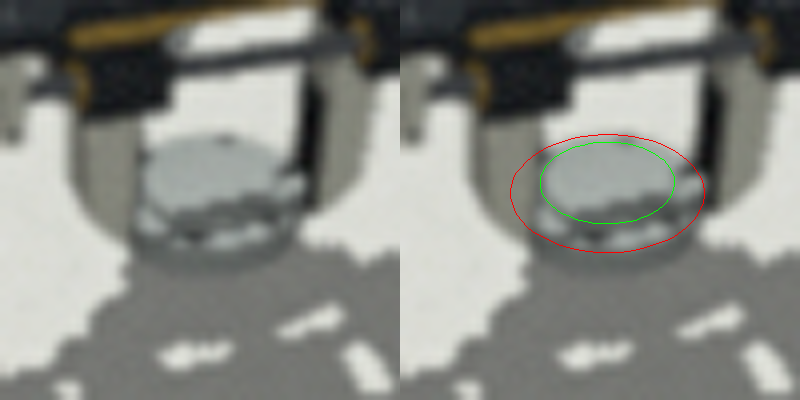

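The flange is held level, with its weight of about 2.5 N showing at the wrist. Lifting, then on to dish a (594,-127).

carry_out(targets=[[[0,0,-0.01],0],[[0,0,-0.015],0],[[0,0,-0.015],0],[[-0.005,0.015,-0.005],0],[[-0.01,0.03,0],0],[[-0.012,0.035,0],0],[[-0.01,0.03,0],0],[[-0.006,0.018,0],0],[[-0.003,0.008,0],0],[[0,0,0],0]])

```text
time: 30.2
tool_pos: [0.5961, -0.1237, 0.0592]
tool_rot: [-3.061, -0.013, 1.574]
contact_force: [-0.5, 1.0, -3.2]
opening: 0.0592
```

carry_out(targets=[[[-0.003,-0.001,0.012],0],[[-0.002,0,0.015],0],[[0,0,0.006],0],[[0,0,0],0],[[0,0,0],0]])

```text
time: 30.82
tool_pos: [0.5896, -0.1276, 0.0236]
tool_rot: [-3.058, -0.014, 1.574]
contact_force: [0.1, -0.4, -1.9]
opening: 0.0591
```

```bash
python3 -c "
from h import *
snap(19,dict(top=(320,120,420,220),side=(310,190,410,290)))"
```

```text
30.925 [ 0.5897 -0.1277  0.0239] [-3.058 -0.014  1.574] 0.05944944731186329
```

View pics/v19.png

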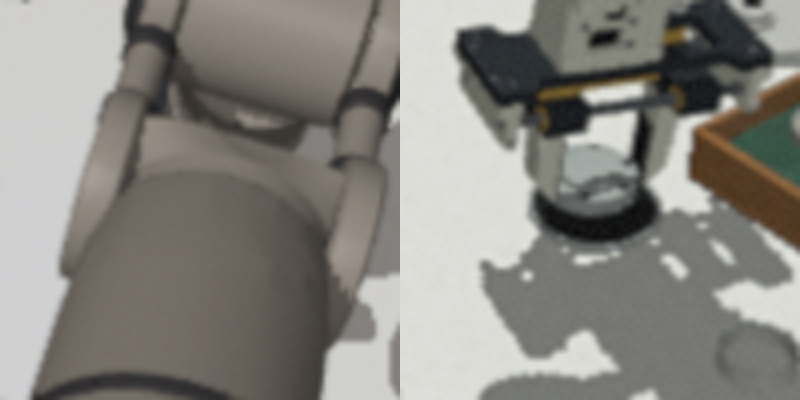

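```bash
python3 -c "
from h import *
for z in(.03,.05): print(onz('side',[[310+297/4,190+132/4]],z), onz('top',[[357,137],[349,100]],z))
rings(19,'side',(330,215,380,265),[(.594,-.127,.0025,.082,(0,0,255)),(.5897,-.1277,.0239+.011,.043,(0,255,0))],8)"
```

```text
[[ 0.67588517 -0.11375361  0.03      ]] [[ 0.67794266 -0.09632028  0.03      ]
 [ 0.78192825 -0.07819611  0.03      ]]
[[ 0.66119388 -0.13738478  0.05      ]] [[ 0.67238621 -0.09478599  0.05      ]
 [ 0.77445176 -0.07699647  0.05      ]]
```

View pics/r19.png

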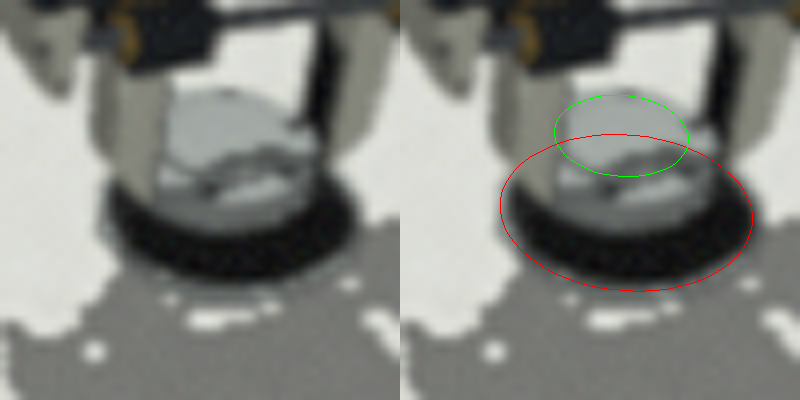

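carry_out(targets=[[[0,0.003,0.006],0],[[0,0.002,0.005],0],[[0,0,0.002],0],[[0,0,0],0]])

```text
time: 31.42
tool_pos: [0.5943, -0.1274, 0.0099]
tool_rot: [-3.059, -0.014, 1.575]
contact_force: [-1.2, 0.2, -2.2]
opening: 0.0592
```

carry_out(targets=[[[0,0,0.0015],0],[[0,0,0.0005],0],[[0,0,0],0]])

```text
time: 31.8
tool_pos: [0.5942, -0.1275, 0.008]
tool_rot: [-3.059, -0.014, 1.575]
contact_force: [0.0, 1.1, -3.1]
opening: 0.0593
```

carry_out(targets=[[[0,0,0.0005],0],[[0,0,0],0]])

```text
time: 32.05
tool_pos: [0.5943, -0.1275, 0.0076]
tool_rot: [-3.06, -0.014, 1.575]
contact_force: [1.0, 0.3, -3.1]
opening: 0.0595
```

carry_out(targets=[[[0,0,0.0005],0],[[0,0,0],0]])

```text
time: 32.3
tool_pos: [0.5944, -0.1275, 0.0076]
tool_rot: [-3.06, -0.014, 1.575]
contact_force: [-0.9, -0.5, -3.9]
opening: 0.0593
```

carry_out(targets=[[[0,0,0.001],0],[[0,0,0],0]])

```text
time: 32.55
tool_pos: [0.5944, -0.1275, 0.0076]
tool_rot: [-3.061, -0.013, 1.575]
contact_force: [-0.6, 0.3, -3.2]
opening: 0.0592
```

```bash
python3 -c "
from h import *
snap(20,dict(side=(330,215,380,265)));print(monitor.observe()['contact_force'])"
```

```text
32.6 [ 0.5945 -0.1275  0.0075] [-3.061 -0.013  1.575] 0.05983648892329205
[-0.55239185 -0.1355047   0.80096345]
```

View pics/v20.png

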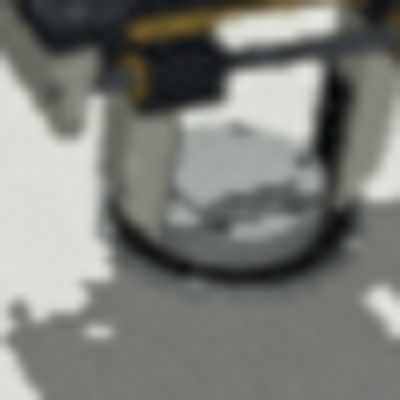

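The flange is on the floor: z stalls at 7.6 mm and the wrist load turns positive. Releasing.

carry_out(targets=[[[0,0,0],0],[[0,0,0],0],[[0,0,0],0],[[0,0,-0.003],0],[[0,0,-0.015],0],[[0,0,-0.03],0],[[0,0,-0.05],0],[[0,0,-0.05],0],[[0.01,-0.04,0],0],[[0.02,-0.05,0],0]], fingers=0.2)

```text
time: 33.85
tool_pos: [0.5207, -0.1014, 0.1729]
tool_rot: [-3.073, -0.01, 1.574]
contact_force: [-0.3, -0.1, 0.3]
opening: 0.0734
```

carry_out(targets=[[[0.05,0,-0.02],0],[[0.055,0,-0.02],0],[[0.055,0,0],0],[[0.055,0,0],0],[[0.055,0,0],0],[[0.055,0,0],0],[[0,0,0],0]])

```text
time: 34.72
tool_pos: [0.5217, 0.2349, 0.2277]
tool_rot: [-3.089, -0.014, 1.573]
contact_force: [0.5, 0.3, 0.6]
opening: 0.0732
```

```bash
python3 -c "
from h import *
snap(21,dict(top=(140,120,580,280),side=(220,140,420,340)))
im=cv2.imread('pics/top21.png');cv2.imwrite('pics/t21.png',cv2.resize(im[140:250,270:470],None,fx=4,fy=4,interpolation=2))"
```

```text
34.825 [0.5221 0.2315 0.2275] [-3.088 -0.012  1.569] 0.07321498900849827
```

View pics/v21.png

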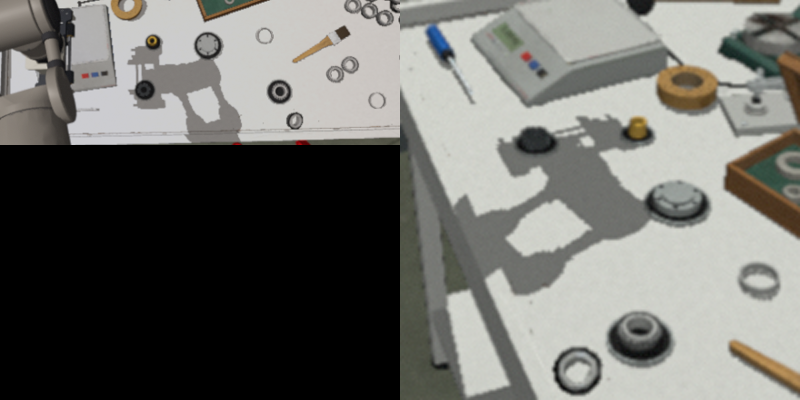

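View pics/t21.png

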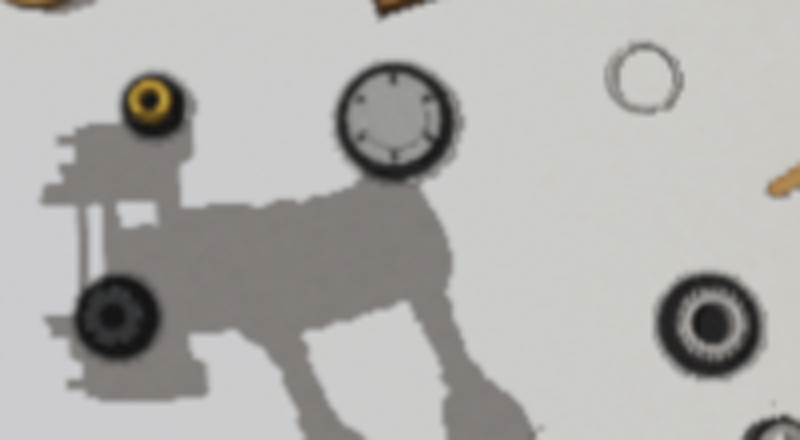

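All four parts sit centred and flat in their dishes. The ring (top px 431,159) and screwdriver are unmoved, and the arm is clear. Handing in.

```bash
python3 -c "
from cell import order
print(order.hand_in())"
```

```text
the job is handed in; nothing more can be done
None
```

I took the stack down from the top, one part at a time, and set each part in its dish: bush in d, nut in c, bearing in b and flange in a. I then moved the arm clear and handed the job in at about 35 s of robot time. The hand-in gives no verdict.

- **Last pictures, top and side:** All four parts look flat, same side up and released. By eye the centres are only a few mm off at most, against the 13 mm allowed; I did not compute final offsets. The loose ring and the screwdriver appear where they lay at the start.
- **Grip readings that disagreed:** The jaw opening read 46 mm on the 50 mm bearing and 59 mm on the 62 mm flange. I did not find out why, but both lifted level and stayed held.
- **Camera bias:** The two cameras disagreed by 2 to 4 mm, so I used values between them.
- **Tool tilt:** The tool drifted to about 0.08 rad of tilt about the jaw axis by the end of the run. No tilt showed in the parts after release.

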